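# Stack the enamel sieves on the shaker

## Robot

A 6-joint arm with a two-finger parallel gripper is mounted at the origin on the work surface. World frame = base frame: x ahead of the robot, y to its left, z up, the work surface at z = 0. Lengths are in m, angles in rad, forces in N, time in s.
With the tool pointing down it reaches from about 0.275 to 0.75 m from the base axis. Payload 10.2 kg.
Tool frame: the origin (TCP) lies midway between the tips of the shut fingers; the grasp point (between the pads) lies 19 mm behind it (grip_point_offset is the distance from the TCP to the grasp point, in m); z points along the fingers, y is the line along which they close (so a half turn about z gives the same grasp; the last joint's range is limited). The gripper opens to 88 mm and grips with 3 to 60 N. Pads are 18 mm wide; open, the fingers measure 123 mm over their backs; the gripper's body (75 mm by 187 mm) begins 45 mm behind the grasp point.
Start: joints at [-1.541, 0.313, 1.498, -0, 1.331, -0.223], TCP at [0.131, -0.508, 0.239] pointing down, gripper open.
Joint ranges: [-2.94, 2.94], [-0.97, 2.17], [0.19, 2.56], [-1.23, 4.37], [0.02, 3.11], [-2.88, 2.88]. Speed limits (rad/s): [2.39, 2.39, 3.01, 3.14, 3.14, 3.14].

## Interface

Orientations are given as a unit quaternion [w, x, y, z].
In Python, from bench import sense, camera, camera_model, sign_off, grip_point_offset gives the robot as it stands. The module is installed in compiled form; this text tells all that it offers.
- The arm moves only by the tool drive_tool, never from a script. Its argument "targets" is a list of rows, each a list of 6 numbers: the shift along the tool's x, y, z normalised to -1 to 1, where 1 is 60 cm, then the turn, a rotation vector about the tool's x, y, z normalised to -1 to 1, where 1 is 180 degrees. A call has 1 to 10 rows; each row is the pose to reach, as a shift and turn from the pose commanded when the call began, along the tool's axes at that moment, turning the shorter way round; what a row does not reach only later rows make up. A row lasts 1/8 s, in which the tool goes at most 62.5 mm and 10.7 degrees, less where a joint would pass 70% of its speed; a pose out of reach is approached as far as the arm can. A call with a number of a shift or a turn outside -1 to 1 is refused whole. A call with a gripper value outside its range is refused whole. "gripper" is the closure, from 0 (fully open) to 1 (shut), set as the call begins (left out, the last holds). The fingers move at their own pace and stop on an object; "force" is the grip in N (left out, the last holds). Time passes only in rows, so rows that repeat a pose let the fingers close. It gives the time, the measured TCP pose, the force, the opening and the grip force at its end, in the units of the state.
- sense(): the state, without advancing time (a new reading comes with each control period).
- camera(name): name is "side" or "top" or "wrist"; returns (picture, depth): 400x640x3 uint8, red, green, blue; 400x640 float32, m along the optical axis (not along the pixel's ray), 0 where there is no reading.
- camera_model(name): a dict with "fx", "fy", "cx", "cy" (pixels), "xyz" and "attitude" of the camera in the world. Camera axes: x right, y down, z forward; pixel columns grow to the right and rows downward; lengths in m; the calibration is good to about 2 mm. A picture is of the moment at which its call begins: read the wrist's pose just before it. camera_model takes no time and is no camera call; for the wrist camera it gives the pose at the moment of the call.
- sign_off(): hands the job in; it is judged then, once.
The state is a dict: "clock": time; "joint_positions": joint angles; "dq": joint speeds; "joint_torque": joint torques, N m; "tool_pos": TCP position; "tool_rot": TCP orientation; "ft_force": force on the tool from outside, world axes, zero at the start; "torque": the same for the moment, N m; "gripper_width": opening from 0.0 (shut) to 1.0 (fully open); "finger_force": force on a finger pad.
Only numpy, scipy, OpenCV 4.12 (cv2) and the standard library are available. Lean on these libraries where they do the work, as an engineer would, in place of code of your own. Each camera call takes 0.05 s, during which the arm holds its last target. There are 200 camera calls.

## Task

Set up the sieve stack for grading ground enamel: put the plain metal receiver pan into the yellow seat ring of the shaker, then the fine blue sieve on the pan, the coarse red sieve on the blue one, and the wooden lid on top, each foot fully home in the piece below. The green sieve is not needed for this batch; leave it where it stands.

Things in the scene. Friction and masses are not known exactly. Their poses are not given: they have to be found in the camera images.
- pan_c (a point): Receiver pan, bare aluminium inside and out, with a plain closed floor: 56 mm wide, 38 mm tall, upright, round. Bottom 6 mm is a foot 44 mm wide; above it a straight 3 mm wall, open on top, bore 49 mm: the next piece's foot drops 6 mm into it (about 2 mm play all round) and its underside is then 32 mm above this one's. Point: its centre, 19 mm above its underside; z up. About 0.1 kg
- blue_c (a point): Fine sieve, blue wall, close wire mesh floor: 56 mm wide, 38 mm tall, upright, round. Bottom 6 mm is a foot 44 mm wide; above it a straight 3 mm wall, open on top, bore 49 mm: the next piece's foot drops 6 mm into it (about 2 mm play all round) and its underside is then 32 mm above this one's. Point: its centre, 19 mm above its underside; z up. About 0.1 kg
- red_c (a point): Coarse sieve, red wall, wide wire mesh floor: 56 mm wide, 38 mm tall, upright, round. Bottom 6 mm is a foot 44 mm wide; above it a straight 3 mm wall, open on top, bore 49 mm: the next piece's foot drops 6 mm into it (about 2 mm play all round) and its underside is then 32 mm above this one's. Point: its centre, 19 mm above its underside; z up. About 0.1 kg
- green_c (a point): Medium sieve, green wall, not wanted: leave it. Same shape as the others: 56 mm diameter, 38 mm tall; the point is its centre, 19 mm above its underside
- lid_c (a point): Solid turned lid of pale wood, round: bottom 6 mm is a foot 44 mm wide, then a straight side 56 mm wide from 6 to 32 mm above its underside, and a small brass knob (18 mm wide) on top up to 44 mm. Point: its centre, 22 mm above its underside; z up. About 0.08 kg
- seat (a point): Shaker, fixed: black round housing 110 mm wide, 38 mm tall, on it a steel disc (80 mm wide) and a yellow seat ring (56 mm outside, 50 mm inside, 6 mm high). Point: centre of the seat floor inside the ring, where the pan's underside rests, 45 mm above the bench; z up. Stands left or right of the sieves; the bench block is on the other side
- block: Wooden bench block, fixed, 90 x 120 x 45 mm high, an obstacle only. Origin: centre of its underside. (Coloured stones up to 8 mm high also lie among the sieves, and a row of pots and other equipment stands along the far edge and sides of the bench.)
Mind the look-alikes: they are no part of the job. Leave any pink or turquoise look-alike of the part that bears seat alone.

How it is judged:
By the outcome, as a careful person would: the job done as asked, in the order asked, and still so for the second after the job is handed in, with the robot touching nothing.
It also fails if it takes over 99 s, if anything falls off the work surface, if the arm or the gripper's body presses on something with over 40 N, if the wrist force passes 120 N, or if a joint passes its speed limit or range.

## Working session

There is one attempt and no reset: what is moved stays moved. The work goes in short steps, Python scripts to look and compute and a tool call to move; the robot and the scene stay as the last step left them, time stands still between calls to the robot, and variables do not carry over. Pictures are saved under pics/ and viewed, at most 14 in all, crops included, and the job is handed in when it is done.

Besides the shell and the picture viewer there is one more tool, called after "Request:" as name([rows], argument=value, ...), one row to a line, values as JSON. drive_tool: Moves the arm, as the interface text tells. Scaled input: -1 to 1 covers 60 cm each way for a shift and 180 degrees each way for a turn. Its arguments: {"type":"object","properties":{"targets":{"type":"array","items":{"type":"array","items":{"type":"number","minimum":-1,"maximum":1}}},"gripper":{"type":"number"},"force":{"type":"number"}},"required":["targets"]}

```bash
mkdir -p pics; python3 - <<'E'
from bench import *
import cv2,numpy as np
print(sense(),grip_point_offset)
for n in ("top","side"):
    p,d=camera(n); cv2.imwrite(f"pics/{n}0.png",p[:,:,::-1]); np.savez(f"{n}0.npz",p=p,d=d); print(n,camera_model(n))
print(camera_model("wrist"))
E
```

```text
{'clock': 0.0, 'joint_positions': array([-1.54142277e+00,  3.13450258e-01,  1.49843072e+00,  1.93602268e-05,
        1.33099708e+00, -2.23381393e-01]), 'dq': array([-3.18636252e-04,  6.17908554e-04, -6.67072507e-05,  4.98724230e-05,
       -1.20377519e-04,  7.12039690e-04]), 'joint_torque': array([-1.02521994e-03, -4.02207363e+01, -2.52270555e+01,  6.93964865e-02,
        3.52278748e-02, -8.76180570e-05]), 'tool_pos': array([ 0.13128294, -0.50806907,  0.23816333]), 'tool_rot': array([-6.38770951e-04,  9.92025075e-01,  1.26039029e-01,  7.16044243e-05]), 'ft_force': array([-0.31119097, -0.55650343, -0.39286028]), 'torque': array([-0.06263422,  0.00648592, -0.03654832]), 'finger_force': 0.0, 'gripper_width': 0.9964059381695017} 0.0187
top {'fx': 468.15762887435903, 'fy': 468.15762887435903, 'cx': 324.79116641918193, 'cy': 199.34318360700345, 'xyz': array([ 0.38125958, -0.05405432,  1.34705317]), 'attitude': array([-0.01502425,  0.70997778, -0.70375926,  0.02070553])}
side {'fx': 365.5434706522523, 'fy': 365.5434706522523, 'cx': 315.8839223582525, 'cy': 198.71085370797593, 'xyz': array([0.20984583, 0.58637315, 0.60446692]), 'attitude': array([ 0.0788692 , -0.1535704 ,  0.88796265, -0.42628408])}
{'fx': 319.08040549529005, 'fy': 319.08040549529005, 'cx': 316.97885346577914, 'cy': 202.39418812823683, 'xyz': array([ 0.19649109, -0.49164714,  0.38347652]), 'attitude': array([ 0.10373877,  0.78373671, -0.60691904, -0.08151268])}
```

View pics/top0.png

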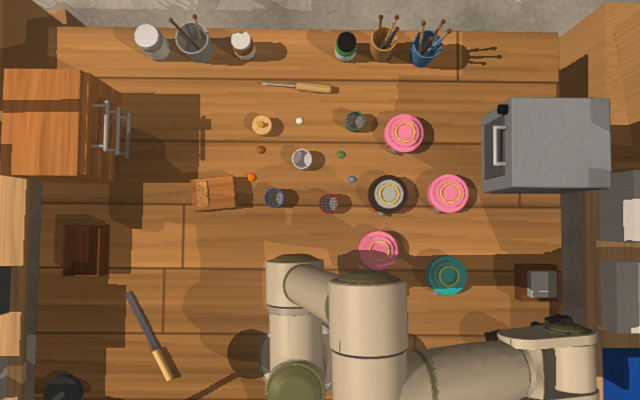

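View pics/side0.png

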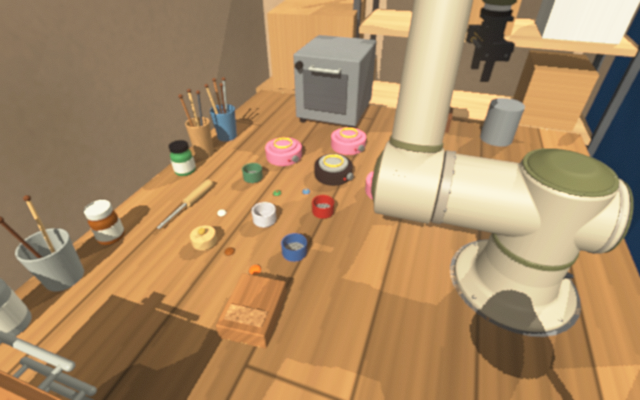

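The black shaker with the yellow ring is at top (388,194). The pink housings at (404,133), (447,193) and (379,249) and the turquoise one at (447,275) are look-alikes. The pan is the plain one at (301,159), blue is at (274,198), red at (328,203), the lid at (262,125), and green at (355,121) stays put. I'll confirm this in one crop and get rough positions.

```bash
cat > h.py <<'E'
import numpy as np,cv2
from scipy.spatial.transform import Rotation as R
from bench import *
def rot(q): return R.from_quat(np.roll(q,-1))
def ray(m,u,v,z):
    d=rot(m["attitude"]).apply([(u-m["cx"])/m["fx"],(v-m["cy"])/m["fy"],1.])
    return m["xyz"]+d*(z-m["xyz"][2])/d[2]
def proj(m,P):
    c=rot(m["attitude"]).inv().apply(np.asarray(P)-m["xyz"])
    return c[0]/c[2]*m["fx"]+m["cx"],c[1]/c[2]*m["fy"]+m["cy"]
def go(pos,yaw=None):
    """row values to a world TCP pos, tool down; yaw = world angle of tool x (deg)"""
    s=sense(); T=rot(s["tool_rot"]); x=T.apply([1,0,0])
    if yaw is None: yaw=np.degrees(np.arctan2(x[1],x[0]))
    G=R.from_euler("z",yaw,degrees=True)*R.from_euler("x",180,degrees=True)
    sh=T.inv().apply(np.array(pos)-s["tool_pos"])/.6; t=(T.inv()*G).as_rotvec()/np.pi
    print("row",np.round(np.r_[sh,t],4).tolist(),"yaw",round(yaw,1),"tcp",np.round(s["tool_pos"],4),"t",round(s["clock"],2))
E
python3 - <<'E'
from h import *
p=np.load("top0.npz")["p"]; m=camera_model("top")
cv2.imwrite("pics/crop.png",cv2.resize(p[95:285,180:480],None,fx=2.6,fy=2.6,interpolation=cv2.INTER_CUBIC)[:,:,::-1])
for n,u,v,z in [("pan",301,159,.03),("blue",274,198,.03),("red",328,203,.03),("lid",262,125,.03),("green",355,121,.03),("seat",388,194,.048),("block",214,194,.045)]:
    print(n,ray(m,u,v,z).round(3))
go((.45,0,.35),0)
E
```

```text
pan [0.562 0.004 0.03 ]
blue [0.45  0.079 0.03 ]
red [ 0.438 -0.073  0.03 ]
lid [0.657 0.116 0.03 ]
green [ 0.672 -0.148  0.03 ]
seat [ 0.463 -0.24   0.048]
block [0.459 0.244 0.045]
row [0.7262, -0.6872, -0.1853, -0.0004, -0.0, 0.0805] yaw 0 tcp [ 0.1313 -0.5081  0.2382] t 0.1
```

View pics/crop.png

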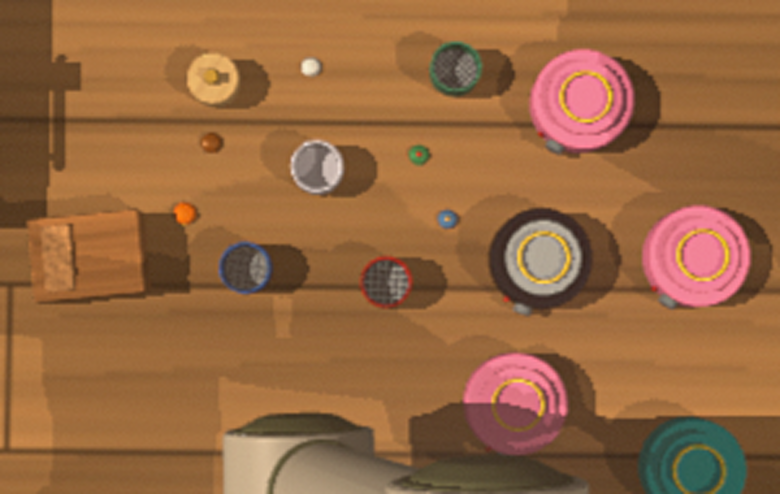

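The crop confirms it: black housing with grey disc at (543,257), plain pan at (317,166), blue at (246,267), red at (386,281), lid at (212,78), green at (456,68). Next I'll bring the wrist camera over them.

Request:
drive_tool([
  [0.7262, -0.6872, -0.185, 0, 0, 0.0805],
  [0.7262, -0.6872, -0.185, 0, 0, 0.0805],
  [0.7262, -0.6872, -0.185, 0, 0, 0.0805],
  [0.7262, -0.6872, -0.185, 0, 0, 0.0805],
  [0.7262, -0.6872, -0.185, 0, 0, 0.0805],
  [0.7262, -0.6872, -0.185, 0, 0, 0.0805],
  [0.7262, -0.6872, -0.185, 0, 0, 0.0805],
  [0.7262, -0.6872, -0.185, 0, 0, 0.0805],
  [0.7262, -0.6872, -0.185, 0, 0, 0.0805],
  [0.7262, -0.6872, -0.185, 0, 0, 0.0805],
], gripper=0)

```text
clock: 1.35
tool_pos: [0.4508, 0.0022, 0.35]
tool_rot: [-0.0, 1.0, 0.001, 0.0]
ft_force: [0.1, -0.9, 0.5]
gripper_width: 0.999
finger_force: 0.0
```

Request:
drive_tool([
  [0.05, 0, 0, 0, 0, 0],
  [0.05, 0, 0, 0, 0, 0],
  [0.05, 0, 0, 0, 0, 0],
])

```text
clock: 1.72
tool_pos: [0.4795, -0.0003, 0.3495]
tool_rot: [-0.0, 1.0, -0.0, -0.0]
ft_force: [0.1, -1.2, 0.2]
gripper_width: 1.002
finger_force: 0.0
```

```bash
python3 - <<'E'
from h import *
m=camera_model("wrist");p,d=camera("wrist"); cv2.imwrite("pics/w1.png",p[:,:,::-1]); np.savez("w1.npz",p=p,d=d)
print(m["xyz"],rot(m["attitude"]).as_matrix().round(2).tolist(),sense()["tool_pos"],sense()["clock"])
E
```

```text
[ 5.46956993e-01 -4.26565297e-04  4.94649378e-01] [[-0.0, -0.96, -0.26], [-1.0, 0.0, 0.0], [-0.0, 0.26, -0.96]] [ 4.79412844e-01 -3.76048617e-04  3.49703527e-01] 1.775
```

View pics/w1.png

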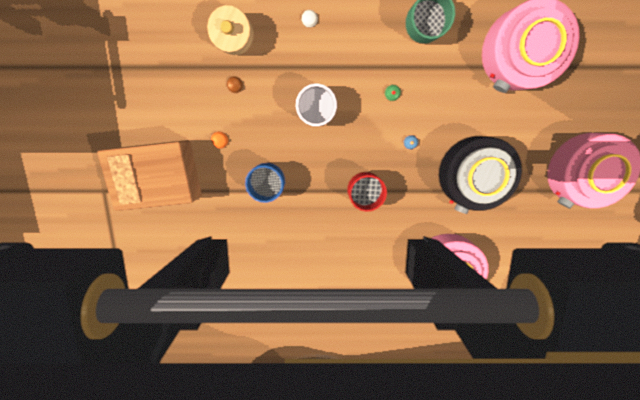

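```bash
cat >> h.py <<'E'
def cloud(m,d):
    v,u=np.indices(d.shape); c=np.stack([(u-m["cx"])/m["fx"]*d,(v-m["cy"])/m["fy"]*d,d],-1).reshape(-1,3)
    return (rot(m["attitude"]).apply(c)+m["xyz"]).reshape(d.shape+(3,))
def rim(m,d,xy,zr,r=.045,tol=.004):
    """centre of the top-rim outline: depth picks rim pixels, their outer outline is cast on the rim plane and a circle fitted"""
    P=cloud(m,d); k=((abs(P[...,2]-zr)<tol)&(np.hypot(P[...,0]-xy[0],P[...,1]-xy[1])<r)&(d>0)).astype(np.uint8)
    c=max(cv2.findContours(k,cv2.RETR_EXTERNAL,cv2.CHAIN_APPROX_NONE)[0],key=len)
    c=cv2.convexHull(c)[:,0]
    q=np.array([ray(m,u,v,zr)[:2] for u,v in c])
    (mx,my),mr=cv2.minEnclosingCircle((q*1000).astype(np.float32))
    A=np.c_[2*q,np.ones(len(q))]; s=np.linalg.lstsq(A,(q**2).sum(1),rcond=None)[0]
    return s[:2].round(4),"r",round(float(np.sqrt(s[2]+s[0]**2+s[1]**2)),4),"enc",round(mx/1000,4),round(my/1000,4),round(mr/1000,4),"n",int(k.sum()),"medz",round(float(np.median(P[k>0][:,2])),4)
E
python3 - <<'E'
from h import *
f=np.load("w1.npz"); d=f["d"]; m=camera_model("wrist")
ft=np.load("top0.npz"); mt=camera_model("top")
for n,xy,z in [("pan",(.562,.004),.038),("blue",(.45,.079),.038),("red",(.438,-.073),.038),("lid",(.657,.116),.032),("green",(.672,-.148),.038),("seat",(.463,-.24),.051)]:
    for M,D in((m,d),(mt,ft["d"])):
        try: print(n,*rim(M,D,xy,z))
        except Exception as e: print(n,e)
# yellow ring outline by colour
hsv=cv2.cvtColor(f["p"],cv2.COLOR_RGB2HSV); k=cv2.inRange(hsv,(22,120,120),(35,255,255)); k[:, :430]=0;k[:,530:]=0;k[:140]=0;k[210:]=0
c=np.argwhere(k)[:,::-1]; c=cv2.convexHull(c.astype(np.int32))[:,0]
q=np.array([ray(m,u,v,.051)[:2] for u,v in c]); s=np.linalg.lstsq(np.c_[2*q,np.ones(len(q))],(q**2).sum(1),rcond=None)[0]
print("yellow",s[:2],np.sqrt(s[2]+s[0]**2+s[1]**2)); P=cloud(m,d); print("bench z",np.median(P[200:230,280:340,2]),"disc z",P[172:178,486:492,2].mean())
E
```

```text
pan [0.5611 0.002 ] r 0.0275 enc 0.5611 0.002 0.0277 n 284 medz 0.0374
pan [0.5584 0.0049] r 0.0242 enc 0.5491 0.0091 0.0214 n 55 medz 0.0376
blue [0.4507 0.0781] r 0.0276 enc 0.4507 0.078 0.0279 n 256 medz 0.0374
blue [0.4458 0.0829] r 0.0212 enc 0.4317 0.0916 0.0132 n 47 medz 0.037
red [ 0.4368 -0.0735] r 0.0276 enc 0.4366 -0.0733 0.028 n 248 medz 0.0374
red [ 0.441  -0.0769] r 0.0217 enc 0.4515 -0.0872 0.0158 n 52 medz 0.0378
lid [0.6565 0.1162] r 0.0276 enc 0.6565 0.1162 0.0279 n 1390 medz 0.0315
lid [0.6575 0.1178] r 0.0271 enc 0.6575 0.1177 0.0275 n 225 medz 0.0315
green [ 0.6707 -0.1476] r 0.0278 enc 0.6711 -0.1473 0.0283 n 289 medz 0.037
green [ 0.6692 -0.1489] r 0.0243 enc 0.6572 -0.1577 0.0185 n 54 medz 0.0374
seat [ 0.4639 -0.2412] r 0.028 enc 0.4641 -0.2413 0.0284 n 326 medz 0.0501
seat [ 0.4689 -0.2343] r 0.0303 enc 0.4682 -0.233 0.0327 n 124 medz 0.049
yellow [ 0.4641048  -0.24181078] 0.02802834760564034
bench z -0.00032993488173815866 disc z 0.04446165596547594
```

Request:
drive_tool([
  [0.136, -0.004, 0.2, 0, 0, 0],
  [0.136, -0.004, 0.2, 0, 0, 0],
  [0.136, -0.004, 0.3, 0, 0, 0],
  [0.136, -0.004, 0.4, 0, 0, 0],
  [0.136, -0.004, 0.46, 0, 0, 0],
  [0.136, -0.004, 0.52, 0, 0, 0],
  [0.136, -0.004, 0.55, 0, 0, 0],
  [0.136, -0.004, 0.563, 0, 0, 0],
  [0.136, -0.004, 0.563, 0, 0, 0],
])

```text
clock: 2.9
tool_pos: [0.562, 0.0021, 0.0127]
tool_rot: [0.0, 1.0, -0.0, 0.001]
ft_force: [1.1, -0.5, -0.2]
gripper_width: 0.996
finger_force: 0.0
```

Request:
drive_tool([
  [0, 0, 0, 0, 0, 0],
  [0, 0, 0, 0, 0, 0],
  [0, 0, 0, 0, 0, 0],
  [0, 0, 0, 0, 0, 0],
  [0, 0, 0, 0, 0, 0],
  [0, 0, 0, 0, 0, 0],
], gripper=1, force=15)

```text
clock: 3.65
tool_pos: [0.5618, 0.0022, 0.0122]
tool_rot: [0.0, 1.0, -0.0, 0.0]
ft_force: [-1.0, -0.5, 5.1]
gripper_width: 0.628
finger_force: 15.0
```

Request:
drive_tool([
  [0, 0, -0.08, 0, 0, 0],
  [0, 0, -0.16, 0, 0, 0],
  [-0.016, 0.04, -0.18, 0, 0, 0],
  [-0.045, 0.11, -0.18, 0, 0, 0],
  [-0.077, 0.19, -0.18, 0, 0, 0],
  [-0.109, 0.27, -0.18, 0, 0, 0],
  [-0.138, 0.346, -0.18, 0, 0, 0],
  [-0.156, 0.39, -0.18, 0, 0, 0],
  [-0.162, 0.406, -0.18, 0, 0, 0],
  [-0.162, 0.406, -0.18, 0, 0, 0],
])

```text
clock: 4.9
tool_pos: [0.4644, -0.241, 0.1197]
tool_rot: [-0.0, 1.0, -0.0, -0.0]
ft_force: [0.4, 0.7, -1.5]
gripper_width: 0.631
finger_force: 15.0
```

Request:
drive_tool([
  [0, 0, 0, 0, 0, 0],
  [0, 0, 0, 0, 0, 0],
])

```text
clock: 5.15
tool_pos: [0.4648, -0.2405, 0.1199]
tool_rot: [-0.0, 1.0, 0.001, -0.0]
ft_force: [0.3, 0.1, -1.2]
gripper_width: 0.629
finger_force: 15.0
```

```bash
python3 - <<'E'
from h import *
m=camera_model("wrist");p,d=camera("wrist"); cv2.imwrite("pics/w2.png",p[:,:,::-1]); np.savez("w2.npz",p=p,d=d)
z=sense()["tool_pos"][2]; P=cloud(m,d); t=sense()["tool_pos"]
k=np.hypot(P[...,0]-t[0],P[...,1]-t[1])<.026
zz=P[k][:,2]; print(np.histogram(zz,bins=np.arange(.0,.3,.01)))
try: print(rim(m,d,t[:2],z-.012+.038,.03,.003))
except Exception as e: print(e)
go((.4647,-.2415,.070),0)
E
```

```text
(array([   0,    0,    0,    0, 1220,  165,    0,    0,    0,    0,    0,
       5157,  412,  394, 1312,    0,    0,    0,    0,  293, 2003, 2312,
       2656,    0,    0,    0,    0,    0,    0]), array([0.  , 0.01, 0.02, 0.03, 0.04, 0.05, 0.06, 0.07, 0.08, 0.09, 0.1 ,
       0.11, 0.12, 0.13, 0.14, 0.15, 0.16, 0.17, 0.18, 0.19, 0.2 , 0.21,
       0.22, 0.23, 0.24, 0.25, 0.26, 0.27, 0.28, 0.29]))
(array([ 0.4629, -0.2406]), 'r', 0.0301, 'enc', 0.4669, -0.2404, 0.0301, 'n', 2432, 'medz', 0.1448)
row [-0.0, 0.0015, 0.0832, -0.0, 0.0, 0.0003] yaw 0 tcp [ 0.4647 -0.2406  0.1199] t 5.2
```

View pics/w2.png

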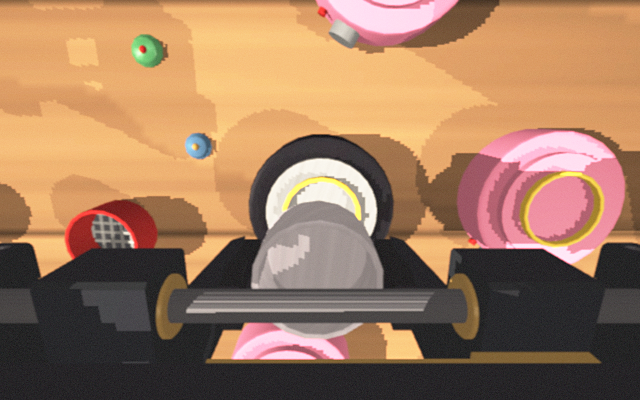

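Request:
drive_tool([
  [0, 0.0015, 0.03, 0, 0, 0],
  [0, 0.0015, 0.06, 0, 0, 0],
  [0, 0.0015, 0.08, 0, 0, 0],
  [0, 0.0015, 0.09, 0, 0, 0],
  [0, 0.0015, 0.095, 0, 0, 0],
  [0, 0.0015, 0.1, 0, 0, 0],
  [0, 0.0015, 0.1035, 0, 0, 0],
  [0, 0.0015, 0.1035, 0, 0, 0],
])

```text
clock: 6.2
tool_pos: [0.4644, -0.2422, 0.0578]
tool_rot: [0.0, 1.0, -0.0, 0.0]
ft_force: [-1.0, 0.2, -1.0]
gripper_width: 0.628
finger_force: 15.0
```

Request:
drive_tool([
  [0, 0, 0, 0, 0, 0],
  [0, 0, 0, 0, 0, 0],
  [0, 0, 0, 0, 0, 0],
  [0, 0, 0, 0, 0, 0],
  [0, 0, -0.05, 0, 0, 0],
  [0, 0, -0.12, 0, 0, 0],
  [0, 0, -0.2, 0, 0, 0],
  [-0.03, -0.04, -0.28, 0, 0, 0],
  [-0.05, -0.08, -0.35, 0, 0, 0],
  [-0.05, -0.08, -0.35, 0, 0, 0],
], gripper=0)

```text
clock: 7.45
tool_pos: [0.4348, -0.1938, 0.2709]
tool_rot: [0.002, 1.0, 0.001, 0.003]
ft_force: [0.4, -0.4, 0.5]
gripper_width: 0.997
finger_force: 0.0
```

```bash
python3 - <<'E'
from h import *
m=camera_model("wrist");p,d=camera("wrist"); cv2.imwrite("pics/w3.png",p[:,:,::-1]); np.savez("w3.npz",p=p,d=d)
for n,xy,z in [("pan",(.464,-.2415),.083),("blue",(.4507,.0781),.038),("red",(.4368,-.0735),.038)]:
    try: print(n,rim(m,d,xy,z))
    except Exception as e: print(n,e)
go((.4514,.0781,.20),0)
E
```

```text
pan (array([ 0.464 , -0.2413]), 'r', 0.0275, 'enc', 0.464, -0.2412, 0.0277, 'n', 480, 'medz', 0.0821)
blue (array([0.4507, 0.0766]), 'r', 0.0282, 'enc', 0.4505, 0.0764, 0.0289, 'n', 493, 'medz', 0.0369)
red (array([ 0.4367, -0.0747]), 'r', 0.0278, 'enc', 0.4367, -0.0748, 0.0279, 'n', 397, 'medz', 0.0371)
row [0.028, -0.4538, 0.1138, 0.0005, -0.0007, 0.0002] yaw 0 tcp [ 0.4346 -0.1941  0.2687] t 7.5
```

View pics/w3.png

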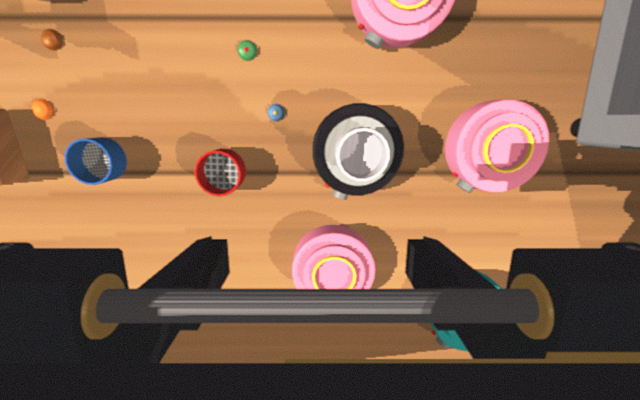

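The pan is seated: its rim reads z≈0.083, centred on the ring at (360,152). Blue is next.

Request:
drive_tool([
  [0.005, -0.06, 0.03, 0, 0, 0],
  [0.01, -0.15, 0.06, 0, 0, 0],
  [0.015, -0.24, 0.1, 0, 0, 0],
  [0.02, -0.33, 0.15, 0, 0, 0],
  [0.027, -0.41, 0.2, 0, 0, 0],
  [0.027, -0.453, 0.25, 0, 0, 0],
  [0.027, -0.453, 0.31, 0, 0, 0],
  [0.027, -0.453, 0.37, 0, 0, 0],
  [0.027, -0.453, 0.41, 0, 0, 0],
  [0.027, -0.453, 0.428, 0, 0, 0],
])

```text
clock: 8.75
tool_pos: [0.4495, 0.0774, 0.0088]
tool_rot: [-0.0, 1.0, -0.0, -0.002]
ft_force: [0.3, 0.3, 0.3]
gripper_width: 0.995
finger_force: 0.0
```

Request:
drive_tool([
  [0, 0, 0, 0, 0, 0],
  [0, 0, 0, 0, 0, 0],
  [0, 0, 0, 0, 0, 0],
  [0, 0, 0, 0, 0, 0],
  [0, 0, 0, 0, 0, 0],
  [0, 0, 0, 0, 0, 0],
], gripper=1, force=15)

```text
clock: 9.5
tool_pos: [0.4511, 0.0775, 0.0116]
tool_rot: [0.0, 1.0, -0.0, 0.001]
ft_force: [-0.3, -0.1, 6.3]
gripper_width: 0.639
finger_force: 15.0
```

```bash
python3 - <<'E'
from h import *
go((.4647,-.2413,.16),0)
E
```

```text
row [0.0231, 0.5314, -0.2473, 0.0, -0.0004, -0.0] yaw 0 tcp [0.4511 0.0775 0.0116] t 9.5
```

Request:
drive_tool([
  [0, 0, -0.08, 0, 0, 0],
  [0, 0.01, -0.17, 0, 0, 0],
  [0.003, 0.06, -0.22, 0, 0, 0],
  [0.006, 0.13, -0.23, 0, 0, 0],
  [0.009, 0.21, -0.23, 0, 0, 0],
  [0.012, 0.29, -0.23, 0, 0, 0],
  [0.015, 0.37, -0.23, 0, 0, 0],
  [0.018, 0.45, -0.23, 0, 0, 0],
  [0.022, 0.51, -0.22, 0, 0, 0],
  [0.022, 0.5315, -0.21, 0, 0, 0],
])

```text
clock: 10.75
tool_pos: [0.4635, -0.2427, 0.1365]
tool_rot: [-0.0, 1.0, -0.001, -0.0]
ft_force: [0.6, 0.8, -1.3]
gripper_width: 0.641
finger_force: 15.0
```

Request:
drive_tool([
  [0, 0, 0, 0, 0, 0],
  [0, 0, 0, 0, 0, 0],
  [0, 0, 0, 0, 0, 0],
])

```text
clock: 11.12
tool_pos: [0.464, -0.2404, 0.1374]
tool_rot: [0.0, 1.0, 0.001, 0.0]
ft_force: [-0.2, 0.0, -0.8]
gripper_width: 0.637
finger_force: 15.0
```

```bash
python3 - <<'E'
from h import *
go((.4644,-.2413,.0892),0)
E
```

```text
row [0.0006, 0.0015, 0.0803, 0.0, -0.0001, 0.0004] yaw 0 tcp [ 0.464  -0.2404  0.1374] t 11.12
```

Request:
drive_tool([
  [0.0005, 0.0015, 0.03, 0, 0, 0],
  [0.0005, 0.0015, 0.05, 0, 0, 0],
  [0.0005, 0.0015, 0.06, 0, 0, 0],
  [0.0005, 0.0015, 0.067, 0, 0, 0],
  [0.0005, 0.0015, 0.073, 0, 0, 0],
  [0.0005, 0.0015, 0.08, 0, 0, 0],
  [0.0005, 0.0015, 0.08, 0, 0, 0],
])

```text
clock: 12.0
tool_pos: [0.4641, -0.2422, 0.0889]
tool_rot: [-0.0, 1.0, -0.0, -0.0]
ft_force: [0.5, -0.4, -0.0]
gripper_width: 0.637
finger_force: 15.0
```

Request:
drive_tool([
  [0, 0, 0, 0, 0, 0],
  [0, 0, 0, 0, 0, 0],
  [0, 0, 0, 0, 0, 0],
  [0, 0, 0, 0, 0, 0],
  [0, 0, -0.05, 0, 0, 0],
  [0, 0, -0.12, 0, 0, 0],
  [0, 0, -0.2, 0, 0, 0],
  [-0.03, -0.04, -0.28, 0, 0, 0],
  [-0.05, -0.08, -0.33, 0, 0, 0],
  [-0.05, -0.08, -0.33, 0, 0, 0],
], gripper=0)

```text
clock: 13.25
tool_pos: [0.4343, -0.1938, 0.2891]
tool_rot: [0.001, 1.0, 0.001, 0.002]
ft_force: [-0.5, -0.1, -0.8]
gripper_width: 1.0
finger_force: 0.0
```

```bash
python3 - <<'E'
from h import *
m=camera_model("wrist");p,d=camera("wrist"); cv2.imwrite("pics/w4.png",p[:,:,::-1]); np.savez("w4.npz",p=p,d=d)
for n,xy,z in [("blue",(.464,-.2415),.115),("red",(.4368,-.0735),.038)]:
    try: print(n,rim(m,d,xy,z))
    except Exception as e: print(n,e)
go((.4372,-.0745,.012),0)
E
```

```text
blue (array([ 0.4637, -0.2414]), 'r', 0.0276, 'enc', 0.4638, -0.2414, 0.0278, 'n', 528, 'medz', 0.1141)
red (array([ 0.4366, -0.0747]), 'r', 0.0277, 'enc', 0.4368, -0.0749, 0.0281, 'n', 364, 'medz', 0.0372)
row [0.0045, -0.2001, 0.4585, 0.0003, -0.0004, 0.0001] yaw 0 tcp [ 0.4343 -0.1943  0.2872] t 13.3
```

View pics/w4.png

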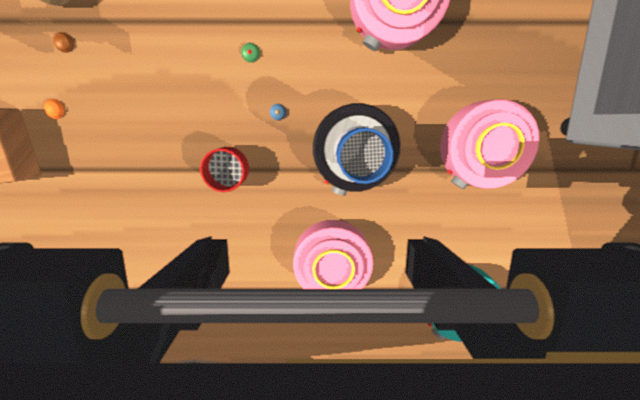

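Blue is home on the pan: its rim reads z≈0.115, at (365,153). Red is next.

Request:
drive_tool([
  [0.004, -0.06, 0.04, 0, 0, 0],
  [0.004, -0.14, 0.08, 0, 0, 0],
  [0.004, -0.19, 0.14, 0, 0, 0],
  [0.004, -0.2, 0.22, 0, 0, 0],
  [0.004, -0.2, 0.3, 0, 0, 0],
  [0.004, -0.2, 0.37, 0, 0, 0],
  [0.004, -0.2, 0.42, 0, 0, 0],
  [0.004, -0.2, 0.445, 0, 0, 0],
  [0.004, -0.2, 0.4575, 0, 0, 0],
  [0.004, -0.2, 0.4575, 0, 0, 0],
])

```text
clock: 14.55
tool_pos: [0.4362, -0.0743, 0.0118]
tool_rot: [-0.0, 1.0, -0.0, -0.001]
ft_force: [0.2, -0.0, -0.3]
gripper_width: 1.001
finger_force: 0.0
```

Request:
drive_tool([
  [0, 0, 0, 0, 0, 0],
  [0, 0, 0, 0, 0, 0],
  [0, 0, 0, 0, 0, 0],
  [0, 0, 0, 0, 0, 0],
  [0, 0, 0, 0, 0, 0],
  [0, 0, 0, 0, 0, 0],
], gripper=1, force=15)

```text
clock: 15.3
tool_pos: [0.4367, -0.0743, 0.0128]
tool_rot: [0.0, 1.0, -0.0, 0.0]
ft_force: [-0.2, 0.5, 4.9]
gripper_width: 0.639
finger_force: 15.0
```

```bash
python3 - <<'E'
from h import *
go((.464+sense()["tool_pos"][0]-.4366,-.2414,.16),0)
E
```

```text
row [0.0458, 0.2786, -0.2453, 0.0001, -0.0001, -0.0] yaw 0 tcp [ 0.4367 -0.0743  0.0128] t 15.3
```

Request:
drive_tool([
  [0, 0, -0.08, 0, 0, 0],
  [0, 0, -0.16, 0, 0, 0],
  [0, 0, -0.22, 0, 0, 0],
  [0.01, 0.04, -0.25, 0, 0, 0],
  [0.02, 0.1, -0.26, 0, 0, 0],
  [0.03, 0.17, -0.26, 0, 0, 0],
  [0.04, 0.23, -0.26, 0, 0, 0],
  [0.045, 0.27, -0.255, 0, 0, 0],
  [0.045, 0.2785, -0.25, 0, 0, 0],
  [0.045, 0.2785, -0.25, 0, 0, 0],
])

```text
clock: 16.55
tool_pos: [0.4632, -0.2405, 0.162]
tool_rot: [-0.001, 1.0, 0.0, -0.0]
ft_force: [0.0, 0.9, -1.5]
gripper_width: 0.637
finger_force: 15.0
```

Request:
drive_tool([
  [0, 0, 0, 0, 0, 0],
  [0, 0, 0, 0, 0, 0],
])

```text
clock: 16.8
tool_pos: [0.4636, -0.2407, 0.1627]
tool_rot: [0.0, 1.0, 0.0, 0.0]
ft_force: [-0.1, -0.1, -0.9]
gripper_width: 0.638
finger_force: 15.0
```

```bash
python3 - <<'E'
from h import *
go((.4639,-.2414,.1224),0)
E
```

```text
row [0.0004, 0.0012, 0.0672, 0.0, -0.0001, 0.0003] yaw 0 tcp [ 0.4636 -0.2407  0.1627] t 16.8
```

Request:
drive_tool([
  [0.0005, 0.001, 0.02, 0, 0, 0],
  [0.0005, 0.001, 0.038, 0, 0, 0],
  [0.0005, 0.001, 0.048, 0, 0, 0],
  [0.0005, 0.001, 0.055, 0, 0, 0],
  [0.0005, 0.001, 0.061, 0, 0, 0],
  [0.0005, 0.001, 0.067, 0, 0, 0],
  [0.0005, 0.001, 0.067, 0, 0, 0],
])

```text
clock: 17.68
tool_pos: [0.4638, -0.2419, 0.1222]
tool_rot: [-0.0, 1.0, -0.0, -0.0]
ft_force: [0.1, -0.3, -1.2]
gripper_width: 0.636
finger_force: 15.0
```

Request:
drive_tool([
  [0, 0, 0, 0, 0, 0],
  [0, 0, 0, 0, 0, 0],
  [0, 0, 0, 0, 0, 0],
  [0, 0, 0, 0, 0, 0],
  [0, 0, -0.05, 0, 0, 0],
  [0, 0, -0.12, 0, 0, 0],
  [0, -0.02, -0.2, 0, 0, 0],
  [0, -0.1, -0.26, 0, 0, 0],
  [0, -0.16, -0.3, 0, 0, 0],
  [0, -0.16, -0.3, 0, 0, 0],
], gripper=0)

```text
clock: 18.92
tool_pos: [0.4643, -0.1446, 0.3042]
tool_rot: [0.001, 1.0, 0.001, 0.002]
ft_force: [-0.0, -0.0, -0.5]
gripper_width: 1.005
finger_force: 0.0
```

```bash
python3 - <<'E'
from h import *
m=camera_model("wrist");p,d=camera("wrist"); cv2.imwrite("pics/w5.png",p[:,:,::-1]); np.savez("w5.npz",p=p,d=d)
for n,xy,z in [("red",(.464,-.2415),.147),("lid",(.6565,.1162),.032)]:
    try: print(n,rim(m,d,xy,z))
    except Exception as e: print(n,e)
go((.6565,.1162,.012),0)
E
```

```text
red (array([ 0.4641, -0.2406]), 'r', 0.0277, 'enc', 0.4641, -0.2406, 0.028, 'n', 591, 'medz', 0.146)
lid (array([0.6565, 0.1148]), 'r', 0.0281, 'enc', 0.6556, 0.1148, 0.0284, 'n', 1093, 'medz', 0.0312)
row [0.321, -0.4363, 0.4844, 0.0003, -0.0003, 0.0005] yaw 0 tcp [ 0.464  -0.1456  0.3027] t 18.98
```

View pics/w5.png

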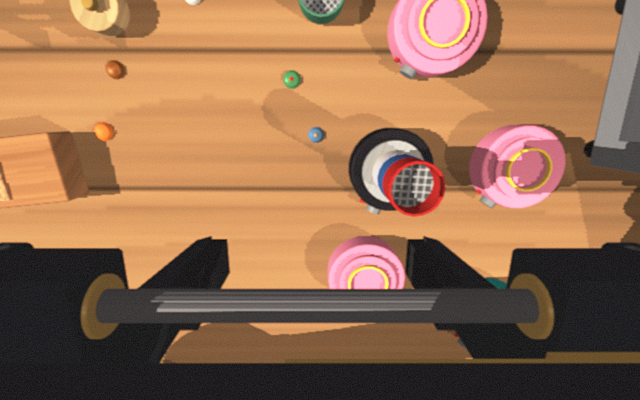

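Request:
drive_tool([
  [0.04, -0.05, 0.0, 0, 0, 0],
  [0.09, -0.12, 0.05, 0, 0, 0],
  [0.14, -0.19, 0.1, 0, 0, 0],
  [0.19, -0.26, 0.15, 0, 0, 0],
  [0.24, -0.33, 0.2, 0, 0, 0],
  [0.29, -0.4, 0.25, 0, 0, 0],
  [0.32, -0.435, 0.3, 0, 0, 0],
  [0.32, -0.435, 0.35, 0, 0, 0],
  [0.32, -0.435, 0.38, 0, 0, 0],
  [0.32, -0.435, 0.38, 0, 0, 0],
])

```text
clock: 20.23
tool_pos: [0.6553, 0.114, 0.0727]
tool_rot: [0.0, 1.0, -0.001, -0.001]
ft_force: [-0.1, 0.6, 0.5]
gripper_width: 1.003
finger_force: 0.0
```

```bash
python3 - <<'E'
from h import *
go((.6565,.1158,.009),0)
E
```

```text
row [0.0023, -0.003, 0.1062, 0.0, 0.001, -0.0004] yaw 0 tcp [0.6553 0.114  0.0727] t 20.23
```

Request:
drive_tool([
  [0.001, -0.001, 0.03, 0, 0, 0],
  [0.001, -0.001, 0.06, 0, 0, 0],
  [0.001, -0.001, 0.085, 0, 0, 0],
  [0.001, -0.001, 0.105, 0, 0, 0],
  [0.001, -0.001, 0.105, 0, 0, 0],
])

```text
clock: 20.85
tool_pos: [0.656, 0.1157, 0.0103]
tool_rot: [0.0, 1.0, -0.0, -0.001]
ft_force: [-0.3, 0.2, -0.6]
gripper_width: 1.0
finger_force: 0.0
```

Request:
drive_tool([
  [0, 0, 0, 0, 0, 0],
  [0, 0, 0, 0, 0, 0],
  [0, 0, 0, 0, 0, 0],
  [0, 0, 0, 0, 0, 0],
  [0, 0, 0, 0, 0, 0],
  [0, 0, 0, 0, 0, 0],
], gripper=1, force=15)

```text
clock: 21.6
tool_pos: [0.6566, 0.1157, 0.0116]
tool_rot: [-0.0, 1.0, -0.0, 0.0]
ft_force: [0.2, 0.6, 3.5]
gripper_width: 0.631
finger_force: 15.0
```

```bash
python3 - <<'E'
from h import *
t=sense()["tool_pos"]
go((.464+t[0]-.6565,-.2410,.20),0)
E
```

```text
row [-0.3206, 0.5945, -0.3141, -0.0, -0.0002, -0.0] yaw 0 tcp [0.6566 0.1157 0.0116] t 21.6
```

Request:
drive_tool([
  [0, 0, -0.06, 0, 0, 0],
  [0, 0, -0.14, 0, 0, 0],
  [0, 0, -0.22, 0, 0, 0],
  [-0.02, 0.04, -0.28, 0, 0, 0],
  [-0.05, 0.09, -0.32, 0, 0, 0],
  [-0.08, 0.15, -0.33, 0, 0, 0],
  [-0.12, 0.22, -0.33, 0, 0, 0],
  [-0.16, 0.29, -0.33, 0, 0, 0],
  [-0.2, 0.36, -0.33, 0, 0, 0],
  [-0.23, 0.42, -0.33, 0, 0, 0],
])

```text
clock: 22.85
tool_pos: [0.5173, -0.1377, 0.2092]
tool_rot: [-0.0, 1.0, -0.0, -0.0]
ft_force: [0.8, 0.1, -1.5]
gripper_width: 0.63
finger_force: 15.0
```

Request:
drive_tool([
  [-0.03, 0.06, 0, 0, 0, 0],
  [-0.06, 0.12, 0, 0, 0, 0],
  [-0.08, 0.155, 0, 0, 0, 0],
  [-0.09, 0.174, 0.01, 0, 0, 0],
  [-0.09, 0.174, 0.01, 0, 0, 0],
  [-0.09, 0.174, 0.01, 0, 0, 0],
  [-0.09, 0.174, 0.01, 0, 0, 0],
])

```text
clock: 23.72
tool_pos: [0.4648, -0.2401, 0.2034]
tool_rot: [0.0, 1.0, 0.0, 0.0]
ft_force: [1.0, 0.2, -0.4]
gripper_width: 0.629
finger_force: 15.0
```

```bash
python3 - <<'E'
from h import *
m=camera_model("wrist");p,d=camera("wrist"); cv2.imwrite("pics/w6.png",p[:,:,::-1])
go((.4641,-.2408,.1532),0)
E
```

```text
row [-0.0011, 0.0011, 0.0836, 0.0, -0.0, 0.0003] yaw 0 tcp [ 0.4648 -0.2402  0.2034] t 23.77
```

View pics/w6.png

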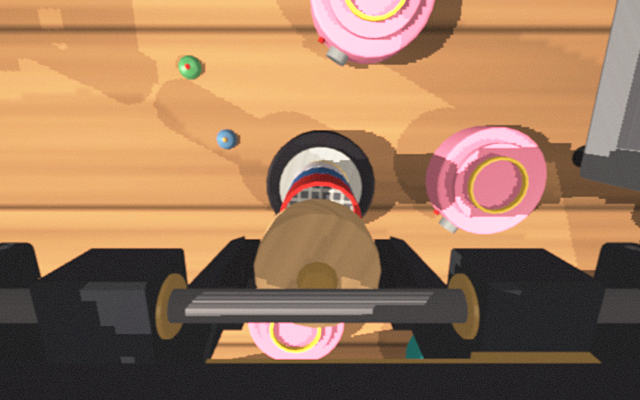

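The lid is held level at (318,260), directly above the stack at (320,190). I'll lower it now.

Request:
drive_tool([
  [-0.001, 0.001, 0.03, 0, 0, 0],
  [-0.001, 0.001, 0.05, 0, 0, 0],
  [-0.001, 0.001, 0.06, 0, 0, 0],
  [-0.001, 0.001, 0.068, 0, 0, 0],
  [-0.001, 0.001, 0.074, 0, 0, 0],
  [-0.001, 0.001, 0.079, 0, 0, 0],
  [-0.001, 0.001, 0.0835, 0, 0, 0],
  [-0.001, 0.001, 0.0835, 0, 0, 0],
])

```text
clock: 24.78
tool_pos: [0.4638, -0.2413, 0.1531]
tool_rot: [-0.0, 1.0, -0.0, -0.0]
ft_force: [0.1, -0.5, -0.1]
gripper_width: 0.634
finger_force: 15.0
```

Request:
drive_tool([
  [0, 0, 0, 0, 0, 0],
  [0, 0, 0, 0, 0, 0],
  [0, 0, 0, 0, 0, 0],
  [0, 0, 0, 0, 0, 0],
  [0, 0, -0.05, 0, 0, 0],
  [0, 0, -0.12, 0, 0, 0],
  [0, -0.02, -0.2, 0, 0, 0],
  [0, -0.1, -0.26, 0, 0, 0],
  [0, -0.2, -0.28, 0, 0, 0],
  [0, -0.2, -0.28, 0, 0, 0],
], gripper=0)

```text
clock: 26.02
tool_pos: [0.464, -0.1186, 0.3228]
tool_rot: [0.001, 1.0, 0.002, 0.001]
ft_force: [-0.8, -0.5, -0.1]
gripper_width: 1.002
finger_force: 0.0
```

```bash
python3 - <<'E'
from h import *
m=camera_model("wrist");p,d=camera("wrist"); cv2.imwrite("pics/w7.png",p[:,:,::-1])
print(rim(m,d,(.464,-.2415),.173), rim(m,d,(.6707,-.1476),.038))
P=cloud(m,d); k=np.hypot(P[...,0]-.464,P[...,1]+.241)<.024; zz=P[k]
q=zz[(zz[:,2]>.165)&(zz[:,2]<.178)]; print(np.linalg.lstsq(np.c_[q[:,:2],np.ones(len(q))],q[:,2],rcond=None)[0])
p,_=camera("side"); cv2.imwrite("pics/side1.png",cv2.resize(p[80:260,200:420],None,fx=3,fy=3)[:,:,::-1])
E
```

```text
(array([ 0.4652, -0.2396]), 'r', 0.0276, 'enc', 0.4652, -0.2395, 0.028, 'n', 2330, 'medz', 0.1722) (array([ 0.6699, -0.1479]), 'r', 0.0269, 'enc', 0.6639, -0.1479, 0.0264, 'n', 183, 'medz', 0.0369)
[-0.00196987 -0.0007939   0.17301467]
```

View pics/side1.png

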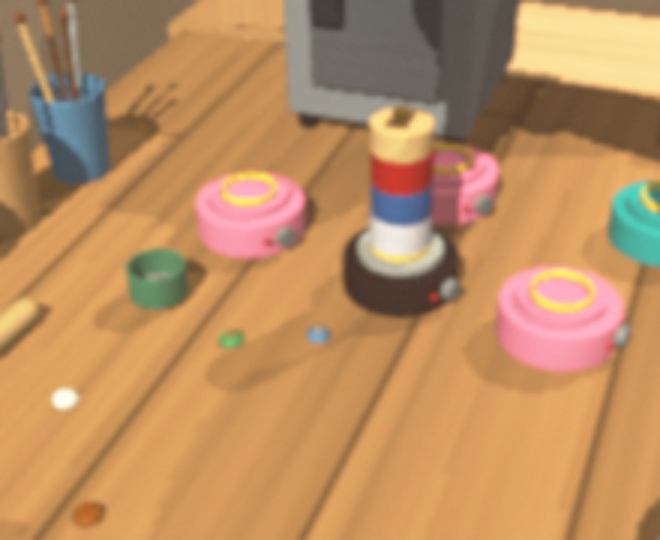

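View pics/w7.png

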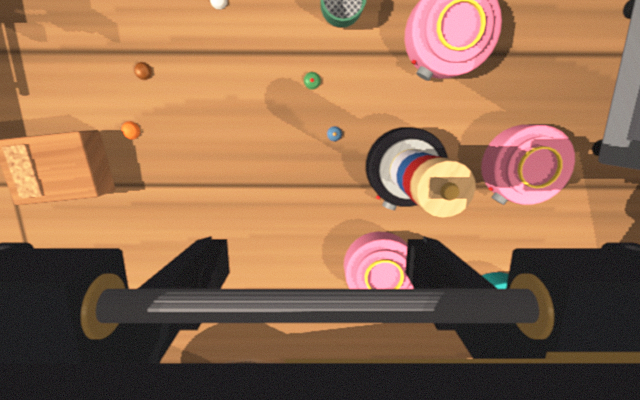

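The side crop shows the full stack upright on the black shaker at (400,190): pan, blue, red, lid. The lid's top is level at z≈0.173, so every foot is home. In the wrist view the gripper is clear and green hasn't moved.

```bash
python3 -c "from bench import sign_off; print(sign_off())"
```

```text
the job is handed in; nothing more can be done
None
```

The stack is built in the shaker's yellow seat ring (pan, blue sieve, red sieve, lid), every foot fully home by rim-height measurement, with the green sieve left in place, and the job was handed in at about 26 s.

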